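# Swap the cartridge in a push-push fuse bay

### The arm

A 7-joint arm with a two-finger parallel gripper is mounted at the origin on the work surface. World frame = base frame: x ahead of the robot, y to its left, z up, the work surface at z = 0. Lengths are in m, angles in rad, forces in N, time in s.
With the tool pointing down it reaches from about 0.4 to 0.85 m from the base axis. Payload 4.5 kg.
Tool frame: the origin (TCP) lies between the finger pads; the fingertips stand 11 mm ahead of it and the grasp point (between the pads) lies 8 mm behind it (r.nose_length is the distance from the TCP to the fingertips, in m); z points along the fingers, y is the line along which they close (so a half turn about z gives the same grasp; the last joint's range is limited). The gripper opens to 88 mm and grips with 3 to 60 N. Pads are 18 mm wide; open, the fingers measure 123 mm over their backs; the gripper's body (75 mm by 187 mm) begins 45 mm behind the grasp point.
Start: joints at [-1.196, 0.689, -0.195, 1.565, 0.157, 0.902, -0.215], TCP at [0.209, 0.589, 0.25] pointing down, gripper open.
Joint ranges: [-3.01, 3.01], [-0.46, 2.08], [-1.47, 1.51], [0.13, 2.56], [-1, 4.14], [0.04, 2.09], [-2.66, 2.66]. Speed limits (rad/s): [2.57, 2.57, 3.14, 3.14, 3.14, 3.14, 3.14].

### API

Orientations are given as a unit quaternion [x, y, z, w].
In Python, from plant import get_state, snapshot, camera_model, r gives the robot as it stands.
- The arm moves only by the shell command python3 -m inch 'ROWS' [FORCE]. ROWS is text: rows parted by semicolons, each of 7 numbers parted by spaces: the opening, from -1 (shut) to 1 (fully open), then the shift along the tool's x, y, z in m, then the turn, a rotation vector about the tool's x, y, z in rad. A call has 1 to 20 rows; each row shifts and turns the commanded pose from where the row before left it, along the tool's axes as they then stand; what a row does not reach is not made up. A row lasts 1/12 s, in which the tool goes at most 41.7 mm and 7.16 degrees, less where a joint would pass 70% of its speed; a pose out of reach is approached as far as the arm can. A call is refused whole if a number of a shift passes 0.0417 or a number of a turn 0.125, either way. A call with a gripper value outside its range is refused whole. The fingers move at their own pace and stop on an object; FORCE is the grip in N (left out, the last holds). Time passes only in rows, so rows that do not move let the fingers close. It gives the time, the measured TCP pose, the force, the opening and the grip force at its end, in the units of the state.
- get_state(): the state, without advancing time (a new reading comes with each control period).
- snapshot(name): name is "scene" or "top"; returns (picture, depth): 400x640x3 uint8, red, green, blue; 400x640 float32, m along the optical axis (not along the pixel's ray), 0 where there is no reading.
- camera_model(name): a dict with "intrinsics" (3x3 intrinsics, pixels), "view" (4x4, takes a point from world to camera coordinates). Camera axes: x right, y down, z forward; pixel columns grow to the right and rows downward; lengths in m; the calibration is good to about 2 mm. A picture is of the moment at which its call begins. camera_model takes no time and is no camera call.
- r.finish_job(): hands the job in; it is judged then, once.
The state is a dict: "clock": time; "q": joint angles; "qd": joint speeds; "joint_torque": joint torques, N m; "tool_pos": TCP position; "eef_rot": TCP orientation; "contact_force": force on the tool from outside, world axes, zero at the start; "moment": the same for the moment, N m; "opening": opening from 0.0 (shut) to 1.0 (fully open); "finger_force": force on a finger pad.
Only numpy, scipy, OpenCV 4.12 (cv2) and the standard library are available. Lean on these libraries where they do the work, as an engineer would, in place of code of your own. Each camera call takes 0.05 s, during which the arm holds its last target. There are 200 camera calls.

### The job

The cartridge in the grey fuse bay is spent: press it down until its push-push catch lets go and the seat springs it up, lift it out and put it in the steel tray. Then stand the full-length spare from the clear box in the bay and press it down until the catch holds it. The cartridges are glass, so never press with more than about 13 N, and leave the two short cartridges, the lamp and the screwdriver where they are.

Things in the scene. Friction and masses are not known exactly. Their poses are not given: they have to be found in the camera images.
- bay: fixed grey fuse bay, an upright block 75 x 95 x 75 mm (x, y, z) on a 6 mm foot plate. Origin at the centre of its underside, z up. In the middle of its top is a round upright well, 25 mm across, for a 22 mm cartridge. Press to work the catch and stop as the force climbs: the seat's spring gives 2.5 to 6 N, then a stiff buffer 12 N per mm; 8 to 10 N is enough, over 13 N breaks the glass
- bay_mouth (a point): centre of the well's mouth (2.5 mm chamfer) in the bay's top face, 75 mm above the work surface. A press works the catch when the seat is pushed 21 to 32 mm below its fully-up place (so 5 to 16 mm from the held place): how far differs each time and cannot be seen. The buffer is met about 0.8 mm further. A shorter press changes nothing
- seat: sprung brass disc 21 mm across in the well, on which a cartridge stands; origin at the centre of its top, z up. Fully up it lies 12 to 16 mm below the bay's top. Push-push catch: a full press, let go, leaves it held 16 mm below fully up; from there another full press, let go, frees it and it rises fully. At the start it is held down, under the spent cartridge
- spent_mid (a point): centre of the spent cartridge: upright glass cylinder with steel end caps, 22 mm across, 58 mm long (ends 29 mm above and below this point), 50 g, z along its length. At the start it stands on the held seat in the well and stands out 26 to 30 mm above the bay; sprung up, 42 to 46 mm
- spare_mid (a point): centre of the full-length spare cartridge, same shape and size as the spent one (22 x 58 mm, ends 29 mm above and below this point), about 50 g, z along its length. It stands in one of the clear box's sockets, its foot 6 mm and its top 64 mm above the work surface (34 mm above the box)
- sparebox: fixed clear plastic box 50 x 170 x 30 mm (x, y, z) with three round sockets, each 25 mm across and 24 mm deep, in a row along its y at -55, 0 and +55 mm. Origin at the centre of its underside, z up. Which cartridge is in which socket varies
- short_a_mid (a point): the centre of a short cartridge with a waisted white body, 22 mm across the caps, 44 mm long, in another socket of the clear box (top 50 mm above the work surface); leave it there
- short_b_mid (a point): the centre of the other short cartridge, same as the first, in the remaining socket; leave it there
- tray: fixed open steel tray 130 x 130 x 25 mm, walls and floor 3 mm. Origin at the centre of its underside, z up
- lamp: black rechargeable lamp, 84 mm across, about 120 mm tall, standing upright; origin at the centre of its underside; leave it alone
- screwdriver: wooden-handled screwdriver lying on the work surface; leave it alone
Mind the look-alikes: they are no part of the job. Leave any green look-alike of the part that bears spent_mid alone.

How it is judged:
By the outcome, as a careful person would: the job done as asked, in the order asked, and still so for the second after the job is handed in, with the robot touching nothing.
It also fails if it takes over 72 s, if anything falls off the work surface, if the arm or the gripper's body presses on something with over 40 N, if the wrist force passes 120 N, or if a joint passes its speed limit or range.

## Working session

There is one attempt and no reset: what is moved stays moved. The work goes in short steps, Python scripts to look and compute and a shell command to move; the robot and the scene stay as the last step left them, time stands still between calls to the robot, and variables do not carry over. Pictures are saved under pics/ and viewed, at most 10 in all, crops included, and the job is handed in when it is done.

```bash
ls; mkdir -p pics
python3 - <<'E'
from plant import *
import cv2,numpy as np
for n in("scene","top"):
    p,d=snapshot(n); np.savez(f"pics/{n}0.npz",p=p,d=d); cv2.imwrite(f"pics/{n}0.png",p[:,:,::-1])
    m=camera_model(n); print(n,np.round(m["intrinsics"],1).tolist(),np.round(m["view"],3).tolist())
s=get_state(); print(s); print(r.nose_length)
E
```

```text
pics
scene [[422.7, 0.0, 321.0], [0.0, 422.7, 201.1], [0.0, 0.0, 1.0]] [[0.361, 0.933, -0.017, -0.233], [0.742, -0.298, -0.601, -0.395], [-0.565, 0.204, -0.799, 1.265], [0.0, 0.0, 0.0, 1.0]]
top [[460.6, 0.0, 318.0], [0.0, 460.6, 200.1], [0.0, 0.0, 1.0]] [[-0.017, -1.0, -0.016, 0.043], [-0.995, 0.019, -0.097, 0.64], [0.097, 0.014, -0.995, 1.021], [0.0, 0.0, 0.0, 1.0]]
{'clock': 0.1, 'q': array([-1.19619777,  0.68988345, -0.1945481 ,  1.56621489,  0.15728268,
        0.90253293, -0.21509732]), 'qd': array([-0.00038203, -0.00251656, -0.00019855, -0.00371388, -0.00049855,
       -0.0006029 , -0.00014698]), 'joint_torque': array([-2.52545433e-03, -5.28503788e+01, -1.27150308e+00, -1.53838885e+01,
       -5.25707414e-02,  1.97860674e-03,  6.59006469e-05]), 'tool_pos': array([0.20873992, 0.58853009, 0.24900804]), 'eef_rot': array([ 1.69533034e-01,  9.85524161e-01, -8.18760129e-04, -9.28192875e-05]), 'contact_force': array([-0.11799943, -0.2806087 ,  0.12140378]), 'moment': array([ 0.00635416,  0.00899528, -0.00160482]), 'finger_force': 0.0, 'opening': 1.0009949436046384}
0.011
```

View pics/scene0.png

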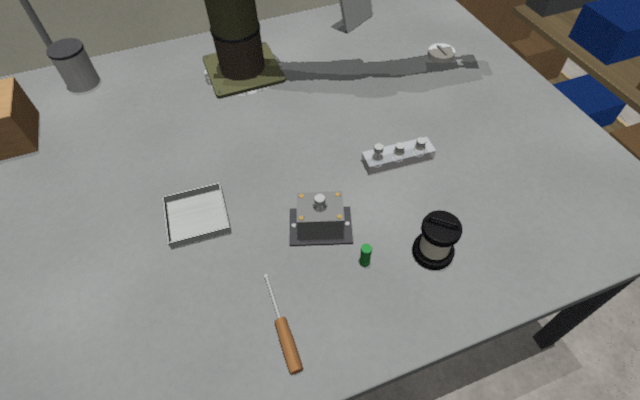

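View pics/top0.png

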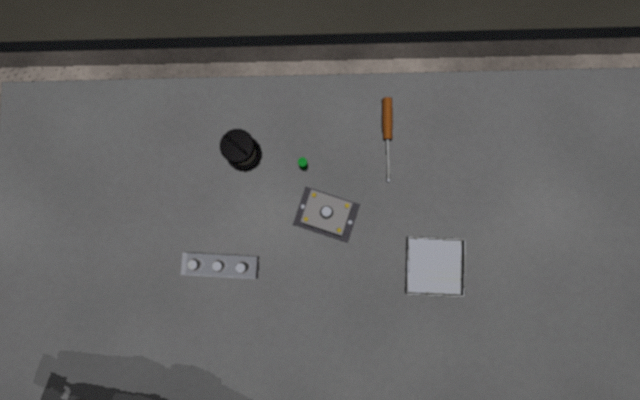

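The bay, with the spent cartridge in it, is at scene (320,200) and top (327,212). The look-alikes are the green cylinder at scene (365,255) / top (303,163), and the three cartridges in the clear box at scene (379,150), (400,149), (421,143) / top (242,268), (217,266), (193,265). The tray is at top (435,266), the lamp at (240,148) and the screwdriver at (388,130).

```bash
cat > h.py <<'E'
import numpy as np,cv2
from plant import *
def ray(n,u,v):
    m=camera_model(n);K=np.array(m["intrinsics"]);V=np.array(m["view"]);R=V[:3,:3]
    return -R.T@V[:3,3], R.T@np.linalg.inv(K)@[u,v,1.]
def plane(n,u,v,z):
    o,d=ray(n,u,v); return o+d*(z-o[2])/d[2]
def cloud(n,depth):
    v,u=np.mgrid[:400,:640]; m=camera_model(n);K=np.array(m["intrinsics"]);V=np.array(m["view"])
    c=np.stack([(u-K[0,2])/K[0,0]*depth,(v-K[1,2])/K[1,1]*depth,depth],-1)
    return (c-V[:3,3])@V[:3,:3]
def pix(n,P):
    m=camera_model(n);K=np.array(m["intrinsics"]);V=np.array(m["view"])
    c=K@(V[:3,:3]@P+V[:3,3]); return c[:2]/c[2]
E
python3 - <<'E'
from h import *
S=np.load("pics/scene0.npz");T=np.load("pics/top0.npz")
a=cv2.resize(S['p'][125:225,280:445],None,fx=4,fy=4,interpolation=cv2.INTER_CUBIC)[:,:,::-1]
b=cv2.resize(T['p'][180:290,175:365],None,fx=3.4,fy=3.4,interpolation=cv2.INTER_CUBIC)[:,:,::-1]
w=max(a.shape[1],b.shape[1]);out=np.vstack([cv2.copyMakeBorder(x,0,0,0,w-x.shape[1],0) for x in(a,b)])
k=min(1,600/out.shape[0]);out=cv2.resize(out,None,fx=k,fy=k);cv2.imwrite("pics/crop1.png",out)
for n,D in(("scene",S),("top",T)):
    C=cloud(n,D['d']);ok=D['d']>0
    m=(ok&(C[...,2]>.04)&(C[...,2]<.2)).astype(np.uint8)
    for lo,hi in((.036,.2),(.082,.12)):
        k,l,st,ce=cv2.connectedComponentsWithStats((ok&(C[...,2]>lo)&(C[...,2]<hi)).astype(np.uint8))
        for i in range(1,k):
            if 8<st[i,4]<3000:
                z=C[l==i]; t=z[z[:,2]>np.percentile(z[:,2],95)-.006]
                print(n,lo,ce[i].round(1),st[i,4],"zmax",np.percentile(z[:,2],95).round(4),"topmean",t.mean(0).round(4),len(t))
E
```

```text
scene 0.036 [28.1  8.2] 158 zmax 0.0916 topmean [-0.4875 -0.5795  0.0899] 27
scene 0.036 [353.1   7.6] 453 zmax 0.0912 topmean [-0.0816  0.3604  0.0915] 45
scene 0.036 [237.8  41.7] 2625 zmax 0.1925 topmean [ 0.0542 -0.0076  0.1933] 250
scene 0.036 [70.7 59.4] 1458 zmax 0.1153 topmean [-0.1124 -0.4496  0.1137] 604
scene 0.036 [ 14.1 113.8] 1916 zmax 0.1192 topmean [ 0.0567 -0.5832  0.1178] 556
scene 0.036 [421.3 142.2] 79 zmax 0.0505 topmean [0.505  0.3118 0.0483] 57
scene 0.036 [399.9 147.2] 77 zmax 0.0505 topmean [0.5001 0.2576 0.0483] 54
scene 0.036 [378.4 150.3] 118 zmax 0.0643 topmean [0.4968 0.2025 0.0624] 57
scene 0.036 [320.1 211.9] 1865 zmax 0.0946 topmean [0.615  0.0117 0.0996] 116
scene 0.036 [440.3 232.6] 1481 zmax 0.1151 topmean [0.7603 0.2034 0.1163] 102
scene 0.036 [366.2 250.8] 141 zmax 0.0589 topmean [0.7293 0.0637 0.057 ] 94
scene 0.082 [23.5  1.4] 33 zmax 0.0955 topmean [-0.4869 -0.5812  0.0925] 14
scene 0.082 [344.9   2.2] 63 zmax 0.0966 topmean [-0.0815  0.357   0.0941] 26
scene 0.082 [239.4  49.4] 589 zmax 0.1184 topmean [ 0.0543 -0.0043  0.1162] 126
scene 0.082
[... 190 characters left out ...]
topmean [0.6133 0.0123 0.1019] 85
scene 0.082 [441.8 228.8] 1198 zmax 0.1162 topmean [0.7603 0.2035 0.1164] 100
top 0.036 [237.6 146.6] 1000 zmax 0.1182 topmean [0.7552 0.2035 0.119 ] 70
top 0.036 [302.6 162.5] 84 zmax 0.0614 topmean [0.7248 0.0643 0.0588] 72
top 0.036 [326.4 212.7] 1503 zmax 0.1011 topmean [0.6088 0.0127 0.1037] 81
top 0.036 [193.1 264.5] 89 zmax 0.0535 topmean [0.4997 0.3128 0.0505] 70
top 0.036 [217.6 265.9] 80 zmax 0.0538 topmean [0.4959 0.2576 0.0512] 64
top 0.036 [241.4 267.5] 97 zmax 0.0667 topmean [0.4921 0.2033 0.0641] 79
top 0.082 [237.3 146.2] 944 zmax 0.1122 topmean [0.754  0.2019 0.1134] 83
top 0.082 [326.5 211.6] 82 zmax 0.1067 topmean [0.6089 0.0127 0.104 ] 76
```

View pics/crop1.png

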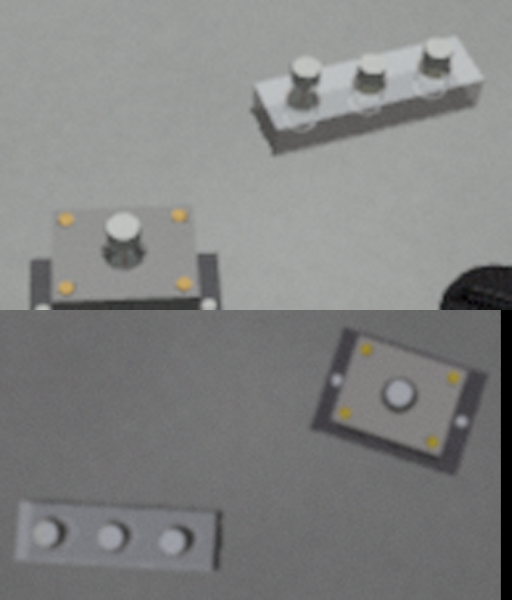

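The crop shows the tall cartridge in the box at scene (378,150) / top (241,268), top about 64 mm, so that is the spare. The other two reach about 50 mm and are the shorts. The spent cartridge is at about (0.611, 0.0125), top about 103 mm. Next I turn the tool so that tool y is world x and tool x is world y.

```bash
python3 - <<'E'
from h import *
T=np.load("pics/top0.npz")['p'].astype(int)
m=(T.min(2)>135).astype(np.uint8);k,l,st,ce=cv2.connectedComponentsWithStats(m)
for i in range(1,k):
    if st[i,4]>1500: print(st[i],ce[i],plane("top",*ce[i],.003))
E
python3 -m inch '-1 0 0 0 0 0 0.123;-1 0 0 0 0 0 0.123;-1 0 0 0 0 0 0.123;-1 0 0 0 0 0 0.123;-1 0 0 0 0 0 0.123;-1 0 0 0 0 0 0.123;-1 0 0 0 0 0 0.123;-1 0 0 0 0 0 0.123;-1 0 0 0 0 0 0.123;-1 0 0 0 0 0 0.123;-1 0 0 0 0 0 0'
```

```text
[ 408  238   53   56 2745] [433.96721311 265.79089253] [ 0.48610887 -0.23305886  0.003     ]
clock: 1.02
tool_pos: [0.2085, 0.5888, 0.2493]
eef_rot: [0.708, 0.706, -0.0, 0.0]
contact_force: [0.8, 0.4, 0.8]
opening: 0.193
finger_force: 0.0
```

```bash
python3 -m inch '-1 -0.03 0.021 0 0 0 0;-1 -0.03 0.021 0 0 0 0;-1 -0.03 0.021 0 0 0 0;-1 -0.03 0.021 0 0 0 0;-1 -0.03 0.021 0 0 0 0;-1 -0.03 0.021 0 0 0 0;-1 -0.03 0.021 0 0 0 0;-1 -0.03 0.021 0 0 0 0;-1 -0.03 0.021 0 0 0 0;-1 -0.03 0.021 0 0 0 0;-1 -0.03 0.021 0 0 0 0;-1 -0.03 0.021 0 0 0 0;-1 -0.03 0.021 0 0 0 0;-1 -0.03 0.021 0 0 0 0;-1 -0.03 0.021 0 0 0 0;-1 -0.03 0.021 0 0 0 0;-1 -0.03 0.021 0 0 0 0;-1 -0.03 0.021 0 0 0 0;-1 0 0 0 0 0 0;-1 0 0 0 0 0 0'
```

```text
clock: 2.68
tool_pos: [0.5876, 0.0462, 0.2493]
eef_rot: [0.708, 0.706, -0.0, 0.0]
contact_force: [-0.7, 0.5, 0.7]
opening: 0.007
finger_force: 0.0
```

```bash
python3 -m inch '-1 -0.017 0.012 0.02 0 0 0;-1 -0.0165 0.0115 0.025 0 0 0;-1 0 0 0.025 0 0 0;-1 0 0 0.025 0 0 0;-1 0 0 0.02 0 0 0;-1 0 0 0.01 0 0 0;-1 0 0 0 0 0 0;-1 0 0 0 0 0 0'
```

```text
clock: 3.35
tool_pos: [0.6102, 0.0168, 0.1249]
eef_rot: [0.706, 0.708, 0.0, -0.0]
contact_force: [0.4, 0.5, 1.2]
opening: 0.007
finger_force: 0.0
```

```bash
cat > g.py <<'E'
import sys
from plant import get_state
s=get_state();f=s["contact_force"][2];print("fz %.2f z %.4f"%(f,s["tool_pos"][2]))
sys.exit(f>float(sys.argv[1]))
E
python3 -m inch '-1 -0.004 0.001 0.002 0 0 0;-1 0 0 0.002 0 0 0;-1 0 0 0.002 0 0 0;-1 0 0 0 0 0 0' && python3 g.py 4 && python3 -m inch '-1 0 0 0.001 0 0 0;-1 0 0 0.001 0 0 0;-1 0 0 0 0 0 0' >/dev/null && python3 g.py 4 && python3 -m inch '-1 0 0 0.001 0 0 0;-1 0 0 0.001 0 0 0;-1 0 0 0 0 0 0' >/dev/null && python3 g.py 4 && python3 -m inch '-1 0 0 0.001 0 0 0;-1 0 0 0.001 0 0 0;-1 0 0 0 0 0 0' >/dev/null && python3 g.py 4 && python3 -m inch '-1 0 0 0.001 0 0 0;-1 0 0 0 0 0 0' >/dev/null && python3 g.py 4
```

```text
clock: 3.68
tool_pos: [0.6116, 0.0115, 0.1191]
eef_rot: [0.707, 0.707, 0.0, 0.0]
contact_force: [-0.9, -0.2, -0.0]
opening: 0.003
finger_force: 0.0
fz -0.04 z 0.1191False
```

```bash
sed -i 's/sys.exit(f>float(sys.argv\[1\]))/sys.exit(int(f>float(sys.argv[1])))/' g.py
python3 -m inch '-1 0 0 0.001 0 0 0;-1 0 0 0.001 0 0 0;-1 0 0 0 0 0 0' >/dev/null && python3 g.py 4 && python3 -m inch '-1 0 0 0.001 0 0 0;-1 0 0 0.001 0 0 0;-1 0 0 0 0 0 0' >/dev/null && python3 g.py 4 && python3 -m inch '-1 0 0 0.001 0 0 0;-1 0 0 0.001 0 0 0;-1 0 0 0 0 0 0' >/dev/null && python3 g.py 4 && python3 -m inch '-1 0 0 0.001 0 0 0;-1 0 0 0 0 0 0' >/dev/null && python3 g.py 4
```

```text
fz 0.50 z 0.1166
fz 0.68 z 0.1147
fz 1.58 z 0.1128
fz 3.17 z 0.1117
```

```bash
python3 -m inch '-1 0 0 0.001 0 0 0;-1 0 0 0 0 0 0' >/dev/null && python3 g.py 7 && python3 -m inch '-1 0 0 0.0005 0 0 0;-1 0 0 0 0 0 0' >/dev/null && python3 g.py 7 && python3 -m inch '-1 0 0 0.0005 0 0 0;-1 0 0 0 0 0 0' >/dev/null && python3 g.py 7 && python3 -m inch '-1 0 0 0.0004 0 0 0;-1 0 0 0 0 0 0' >/dev/null && python3 g.py 7 && python3 -m inch '-1 0 0 0.0004 0 0 0;-1 0 0 0 0 0 0' >/dev/null && python3 g.py 7 && python3 -m inch '-1 0 0 0.0004 0 0 0;-1 0 0 0 0 0 0' >/dev/null && python3 g.py 7 && python3 -m inch '-1 0 0 0.0004 0 0 0;-1 0 0 0 0 0 0' >/dev/null && python3 g.py 7 && python3 -m inch '-1 0 0 0.0004 0 0 0;-1 0 0 0 0 0 0' >/dev/null && python3 g.py 7 && python3 -m inch '-1 0 0 0.0004 0 0 0;-1 0 0 0 0 0 0' >/dev/null && python3 g.py 7
```

```text
fz 2.79 z 0.1106
fz 3.42 z 0.1102
fz 4.07 z 0.1097
fz 2.78 z 0.1093
fz 3.36 z 0.1089
fz 3.44 z 0.1085
fz 3.76 z 0.1081
fz 3.48 z 0.1077
fz 3.70 z 0.1073
```

```bash
python3 -m inch '-1 0 0 0.0004 0 0 0;-1 0 0 0 0 0 0' >/dev/null && python3 g.py 7 && python3 -m inch '-1 0 0 0.0004 0 0 0;-1 0 0 0 0 0 0' >/dev/null && python3 g.py 7 && python3 -m inch '-1 0 0 0.0004 0 0 0;-1 0 0 0 0 0 0' >/dev/null && python3 g.py 7 && python3 -m inch '-1 0 0 0.0004 0 0 0;-1 0 0 0 0 0 0' >/dev/null && python3 g.py 7 && python3 -m inch '-1 0 0 0.0004 0 0 0;-1 0 0 0 0 0 0' >/dev/null && python3 g.py 7 && python3 -m inch '-1 0 0 0.0004 0 0 0;-1 0 0 0 0 0 0' >/dev/null && python3 g.py 7 && python3 -m inch '-1 0 0 0.0004 0 0 0;-1 0 0 0 0 0 0' >/dev/null && python3 g.py 7 && python3 -m inch '-1 0 0 0.0004 0 0 0;-1 0 0 0 0 0 0' >/dev/null && python3 g.py 7 && python3 -m inch '-1 0 0 0.0004 0 0 0;-1 0 0 0 0 0 0' >/dev/null && python3 g.py 7 && python3 -m inch '-1 0 0 0.0004 0 0 0;-1 0 0 0 0 0 0' >/dev/null && python3 g.py 7 && python3 -m inch '-1 0 0 0.0004 0 0 0;-1 0 0 0 0 0 0' >/dev/null && python3 g.py 7 && python3 -m inch '-1 0 0 0.0004 0 0 0;-1 0 0 0 0 0 0' >/dev/null && python3 g.py 7
```

```text
fz 3.49 z 0.1069
fz 4.04 z 0.1065
fz 3.71 z 0.1061
fz 4.22 z 0.1057
fz 5.14 z 0.1053
fz 3.54 z 0.1049
fz 4.53 z 0.1045
fz 4.29 z 0.1041
fz 3.54 z 0.1037
fz 3.29 z 0.1033
fz 3.78 z 0.1028
fz 3.95 z 0.1025
```

```bash
python3 -m inch '-1 0 0 0.0004 0 0 0;-1 0 0 0 0 0 0' >/dev/null && python3 g.py 7 && python3 -m inch '-1 0 0 0.0004 0 0 0;-1 0 0 0 0 0 0' >/dev/null && python3 g.py 7 && python3 -m inch '-1 0 0 0.0004 0 0 0;-1 0 0 0 0 0 0' >/dev/null && python3 g.py 7 && python3 -m inch '-1 0 0 0.0004 0 0 0;-1 0 0 0 0 0 0' >/dev/null && python3 g.py 7 && python3 -m inch '-1 0 0 0.0004 0 0 0;-1 0 0 0 0 0 0' >/dev/null && python3 g.py 7 && python3 -m inch '-1 0 0 0.0004 0 0 0;-1 0 0 0 0 0 0' >/dev/null && python3 g.py 7 && python3 -m inch '-1 0 0 0.0004 0 0 0;-1 0 0 0 0 0 0' >/dev/null && python3 g.py 7 && python3 -m inch '-1 0 0 0.0004 0 0 0;-1 0 0 0 0 0 0' >/dev/null && python3 g.py 7 && python3 -m inch '-1 0 0 0.0004 0 0 0;-1 0 0 0 0 0 0' >/dev/null && python3 g.py 7 && python3 -m inch '-1 0 0 0.0004 0 0 0;-1 0 0 0 0 0 0' >/dev/null && python3 g.py 7 && python3 -m inch '-1 0 0 0.0004 0 0 0;-1 0 0 0 0 0 0' >/dev/null && python3 g.py 7 && python3 -m inch '-1 0 0 0.0004 0 0 0;-1 0 0 0 0 0 0' >/dev/null && python3 g.py 7
```

```text
fz 4.30 z 0.1021
fz 4.28 z 0.1017
fz 3.62 z 0.1013
fz 3.99 z 0.1009
fz 3.61 z 0.1005
fz 4.48 z 0.1001
fz 4.00 z 0.0997
fz 3.50 z 0.0993
fz 3.81 z 0.0988
fz 4.34 z 0.0985
fz 4.62 z 0.0981
fz 5.55 z 0.0977
```

```bash
python3 -m inch '-1 0 0 0.0003 0 0 0;-1 0 0 0 0 0 0' >/dev/null && python3 g.py 7 && python3 -m inch '-1 0 0 0.0003 0 0 0;-1 0 0 0 0 0 0' >/dev/null && python3 g.py 7 && python3 -m inch '-1 0 0 0.0003 0 0 0;-1 0 0 0 0 0 0' >/dev/null && python3 g.py 7 && python3 -m inch '-1 0 0 0.0003 0 0 0;-1 0 0 0 0 0 0' >/dev/null && python3 g.py 7 && python3 -m inch '-1 0 0 0.0003 0 0 0;-1 0 0 0 0 0 0' >/dev/null && python3 g.py 7 && python3 -m inch '-1 0 0 0.0003 0 0 0;-1 0 0 0 0 0 0' >/dev/null && python3 g.py 7 ; python3 -m inch '-1 0 0 0 0 0 0'
```

```text
fz 5.94 z 0.0975
fz 6.77 z 0.0973
fz 7.30 z 0.0972
clock: 10.68
tool_pos: [0.6115, 0.0116, 0.0972]
eef_rot: [0.707, 0.707, 0.0, 0.0]
contact_force: [-0.5, 0.2, 6.3]
opening: 0.002
finger_force: 3.7
```

```bash
python3 -m inch '-1 0 0 0.0003 0 0 0;-1 0 0 0 0 0 0' >/dev/null && python3 g.py 7.8 && python3 -m inch '-1 0 0 0.0002 0 0 0;-1 0 0 0 0 0 0' >/dev/null;  python3 g.py 7 ; python3 -m inch '-1 0 0 -0.003 0 0 0;-1 0 0 -0.003 0 0 0;-1 0 0 -0.003 0 0 0;-1 0 0 -0.003 0 0 0;-1 0 0 -0.003 0 0 0;-1 0 0 -0.003 0 0 0;-1 0 0 -0.003 0 0 0;-1 0 0 -0.003 0 0 0;-1 0 0 -0.003 0 0 0;-1 0 0 0 0 0 0'; python3 g.py 9
```

```text
fz 8.60 z 0.0970
fz 8.60 z 0.0970
clock: 11.68
tool_pos: [0.6115, 0.0116, 0.124]
eef_rot: [0.707, 0.707, 0.0, 0.0]
contact_force: [-0.8, -0.3, 1.9]
opening: 0.003
finger_force: 0.9
fz 1.94 z 0.1240
```

```bash
python3 -m inch '0 0 0 -0.005 0 0 0;0 0 0 -0.015 0 0 0;0 0 0 -0.02 0 0 0;0 0 0 0 0 0 0;0 0 0 0 0 0 0;0 0 0 0 0 0 0'
python3 - <<'E'
from h import *
p,d=snapshot("scene");cv2.imwrite("pics/s2.png",cv2.resize(p[140:240,250:410],None,fx=4,fy=4)[:,:,::-1])
C=cloud("scene",d);m=(C[...,2]>.09)&(C[...,2]<.13)&(abs(C[...,0]-.612)<.03)&(abs(C[...,1]-.012)<.02);print(m.sum(),np.percentile(C[m][:,2],95) if m.any() else 0)
E
```

```text
clock: 12.18
tool_pos: [0.6107, 0.0116, 0.1628]
eef_rot: [0.707, 0.707, -0.001, -0.001]
contact_force: [-0.6, -0.2, -0.1]
opening: 0.435
finger_force: 0.0
61 0.1168136287383614
```

View pics/s2.png

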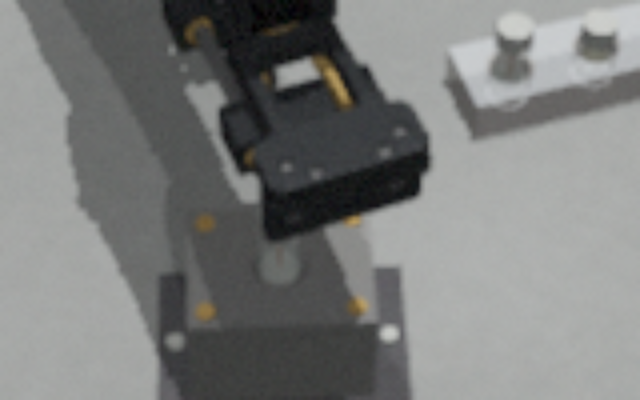

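The raised glass body shows below the gripper at crop (280,255), so the cartridge has sprung up. I'll go down and grasp it.

```bash
python3 -m inch '0 0 0 0.012 0 0 0;0 0 0 0.012 0 0 0;0 0 0 0.012 0 0 0;0 0 0 0.012 0 0 0;0 0 0 0.012 0 0 0;0 0 0 0.007 0 0 0;0 0 0 0 0 0 0;-1 0 0 0 0 0 0;-1 0 0 0 0 0 0;-1 0 0 0 0 0 0;-1 0 0 0 0 0 0;-1 0 0 0 0 0 0;-1 0 0 0 0 0 0' 12
```

```text
clock: 13.32
tool_pos: [0.6117, 0.0116, 0.0971]
eef_rot: [0.707, 0.707, 0.0, 0.0]
contact_force: [0.4, -0.1, 1.2]
opening: 0.247
finger_force: 11.8
```

```bash
python3 -m inch '-1 0 0 -0.005 0 0 0;-1 0 0 -0.01 0 0 0;-1 0 0 -0.015 0 0 0;-1 0 0 -0.02 0 0 0;-1 0 0 -0.02 0 0 0;-1 -0.012 -0.006 -0.005 0 0 0;-1 -0.02 -0.01 0 0 0 0;-1 -0.025 -0.013 0 0 0 0;-1 -0.025 -0.013 0 0 0 0;-1 -0.025 -0.013 0 0 0 0;-1 -0.025 -0.013 0 0 0 0;-1 -0.025 -0.013 0 0 0 0;-1 -0.025 -0.013 0 0 0 0;-1 -0.025 -0.013 0 0 0 0;-1 -0.02 -0.01 0 0 0 0;-1 -0.015 -0.006 0 0 0 0;-1 0 0 0 0 0 0;-1 0 0 0 0 0 0'
```

```text
clock: 14.82
tool_pos: [0.4872, -0.2316, 0.1715]
eef_rot: [0.708, 0.706, -0.0, -0.0]
contact_force: [0.3, -0.7, 0.0]
opening: 0.242
finger_force: 11.8
```

```bash
python3 -m inch '-1 0 0 0.01 0 0 0;-1 0 0 0.02 0 0 0;-1 0 0 0.025 0 0 0;-1 0 0 0.025 0 0 0;-1 0 0 0.02 0 0 0;-1 0 0 0.015 0 0 0;-1 0 0 0.01 0 0 0;-1 0 0 0.002 0 0 0;-1 0 0 0 0 0 0;-1 0 0 0 0 0 0' >/dev/null && python3 g.py 3 && python3 -m inch '-1 0 0 0.001 0 0 0;-1 0 0 0 0 0 0' >/dev/null && python3 g.py 2.5 && python3 -m inch '-1 0 0 0.001 0 0 0;-1 0 0 0 0 0 0' >/dev/null && python3 g.py 2.5 && python3 -m inch '-1 0 0 0.001 0 0 0;-1 0 0 0 0 0 0' >/dev/null && python3 g.py 2.5&& python3 -m inch '-1 0 0 0.0005 0 0 0;-1 0 0 0 0 0 0' >/dev/null && python3 g.py 2.5
```

```text
fz 0.53 z 0.0449
fz -0.83 z 0.0443
fz -1.49 z 0.0429
fz 0.37 z 0.0415
fz -0.31 z 0.0409
```

```bash
python3 -m inch '-1 0 0 0.0005 0 0 0;-1 0 0 0 0 0 0' >/dev/null && python3 g.py 2.5 && python3 -m inch '-1 0 0 0.0005 0 0 0;-1 0 0 0 0 0 0' >/dev/null && python3 g.py 2.5 && python3 -m inch '-1 0 0 0.0005 0 0 0;-1 0 0 0 0 0 0' >/dev/null && python3 g.py 2.5 && python3 -m inch '-1 0 0 0.0005 0 0 0;-1 0 0 0 0 0 0' >/dev/null && python3 g.py 2.5&& python3 -m inch '-1 0 0 0.0005 0 0 0;-1 0 0 0 0 0 0' >/dev/null && python3 g.py 2.5
```

```text
fz 0.40 z 0.0404
fz -0.58 z 0.0399
fz 2.39 z 0.0397
fz 5.00 z 0.0394
```

```bash
python3 -m inch '-1 0 0 -0.0003 0 0 0;0 0 0 0 0 0 0;0 0 0 0 0 0 0;0 0 0 0 0 0 0;0 0 0 0 0 0 0;0 0 0 -0.01 0 0 0;0 0 0 -0.02 0 0 0;0 0 0 -0.03 0 0 0;0 0 0 -0.03 0 0 0;0 0 0 -0.03 0 0 0;0 0 0 0 0 0 0'
```

```text
clock: 17.9
tool_pos: [0.4912, -0.2318, 0.1649]
eef_rot: [0.707, 0.707, 0.002, 0.005]
contact_force: [0.0, -0.3, -0.8]
opening: 0.501
finger_force: 0.0
```

```bash
python3 -m inch '1 0.03 0 0 0 0 0;1 0.03 0 0 0 0 0;1 0.03 0 0 0 0 0;1 0.03 0 0 0 0 0;1 0.03 0 0 0 0 0;1 0.03 0 0 0 0 0;1 0.03 0 0 0 0 0;1 0.03 0 0 0 0 0;1 0.03 0 0 0 0 0;1 0.03 0 0 0 0 0;1 0.03 0 0 0 0 0;1 0.03 0 0 0 0 0;1 0.03 0 0 0 0 0;1 0.03 0 0 0 0 0;1 0.012 0.0045 0 0 0 0;1 0 0 0 0 0 0;1 0 0 0 0 0 0'
python3 - <<'E'
from h import *
p,d=snapshot("scene");cv2.imwrite("pics/s3.png",p[:,:,::-1])
E
```

```text
clock: 19.32
tool_pos: [0.4926, 0.2015, 0.1593]
eef_rot: [0.707, 0.708, -0.0, 0.0]
contact_force: [-0.0, -1.0, 0.3]
opening: 1.001
finger_force: 0.0
```

View pics/s3.png

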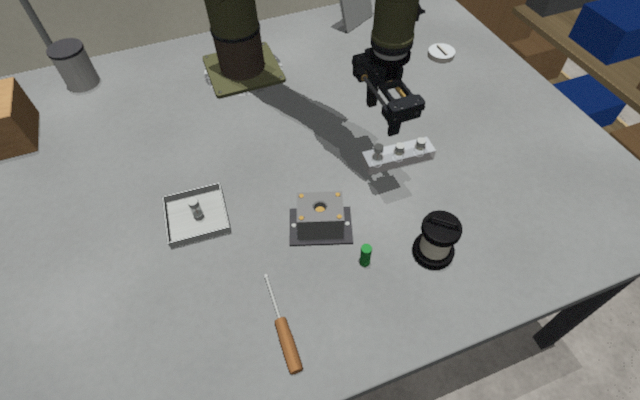

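The spent cartridge stands in the tray at (196,207) and the bay is empty, with its brass seat showing at (320,209). I'll refine the well centre from the four bay screws.

Run:
```python
from h import *
for n in("scene","top"):
    D=np.load(f"pics/{n}0.npz");p=D['p'];hsv=cv2.cvtColor(p,cv2.COLOR_RGB2HSV)
    m=cv2.inRange(hsv,(12,110,90),(32,255,255));b=np.zeros_like(m)
    if n=="scene": b[180:225,292:348]=1
    else: b[185:240,295:360]=1
    k,l,st,ce=cv2.connectedComponentsWithStats(m*b)
    q=[ce[i] for i in range(1,k) if st[i,4]>=3];P=np.array([plane(n,*c,.076) for c in q]);print(n,P[:,:2].round(4).tolist(),P.mean(0).round(4))
    C=cloud(n,D['d'])
    for nm,x,y,z in(("spent",.611,.0125,.103),("spare",.4945,.203,.064)):
        M=(abs(C[...,0]-x)<.02)&(abs(C[...,1]-y)<.02)&(C[...,2]>z-.006)&(C[...,2]<z+.008)
        v,u=np.nonzero(M);print(nm,len(u),plane(n,u.mean(),v.mean(),z).round(4))
```

```text
scene [[0.598, 0.0568], [0.5725, -0.0151], [0.6503, 0.0382], [0.6253, -0.0333]] [0.6115 0.0117 0.076 ]
spent 90 [0.6146 0.0117 0.103 ]
spare 58 [0.4984 0.2015 0.064 ]
top [[0.6488, 0.0404], [0.6239, -0.0313], [0.5965, 0.0587], [0.5712, -0.0127]] [0.6101 0.0138 0.076 ]
spent 80 [0.609  0.0128 0.103 ]
spare 82 [0.492 0.203 0.064]
```

```bash
python3 -m inch '1 0.001 0.002 0.01 0 0 0;1 0 0 0.02 0 0 0;1 0 0 0.025 0 0 0;1 0 0 0.02 0 0 0;1 0 0 0.015 0 0 0;1 0 0 0.012 0 0 0;1 0 0 0.008 0 0 0;1 0 0 0.004 0 0 0;1 0 0 0 0 0 0;1 0 0 0 0 0 0'; python3 g.py 3 && python3 -m inch '-1 0 0 0 0 0 0;-1 0 0 0 0 0 0;-1 0 0 0 0 0 0;-1 0 0 0 0 0 0;-1 0 0 0 0 0 0;-1 0 0 0 0 0 0;-1 0 0 0 0 0 0;-1 0 0 0 0 0 0;-1 0 0 0 0 0 0;-1 0 0 0 0 0 0;-1 0 0 0 0 0 0'
```

```text
clock: 20.2
tool_pos: [0.4952, 0.2024, 0.0456]
eef_rot: [0.707, 0.707, 0.0, 0.0]
contact_force: [0.7, -0.4, 0.5]
opening: 1.003
finger_force: 0.0
fz 0.51 z 0.0456
clock: 21.12
tool_pos: [0.4944, 0.2026, 0.0452]
eef_rot: [0.707, 0.707, -0.0, -0.0]
contact_force: [-0.8, 0.2, -0.3]
opening: 0.246
finger_force: 11.6
```

```bash
python3 -m inch '-1 0 0 -0.005 0 0 0;-1 0 0 -0.01 0 0 0;-1 0 0 -0.015 0 0 0;-1 0 0 -0.02 0 0 0;-1 0 0 -0.025 0 0 0;-1 0 0 -0.025 0 0 0;-1 -0.01 0.0066 -0.02 0 0 0;-1 -0.02 0.012 0 0 0 0;-1 -0.025 0.015 0 0 0 0;-1 -0.025 0.015 0 0 0 0;-1 -0.025 0.015 0 0 0 0;-1 -0.025 0.015 0 0 0 0;-1 -0.025 0.015 0 0 0 0;-1 -0.02 0.012 0 0 0 0;-1 -0.01 0.007 0 0 0 0;-1 -0.005 0.004 0 0 0 0;-1 0 0 0 0 0 0;-1 0 0 0 0 0 0;-1 0 0 0 0 0 0'
python3 - <<'E'
from h import *
p,d=snapshot("scene");a=cv2.resize(p[130:250,250:410],None,fx=4,fy=4)[:,:,::-1]
cv2.imwrite("pics/s4.png",a)
E
```

```text
clock: 22.7
tool_pos: [0.6106, 0.015, 0.1653]
eef_rot: [0.706, 0.708, 0.0, -0.001]
contact_force: [-0.8, 0.2, 0.1]
opening: 0.246
finger_force: 11.6
```

View pics/s4.png

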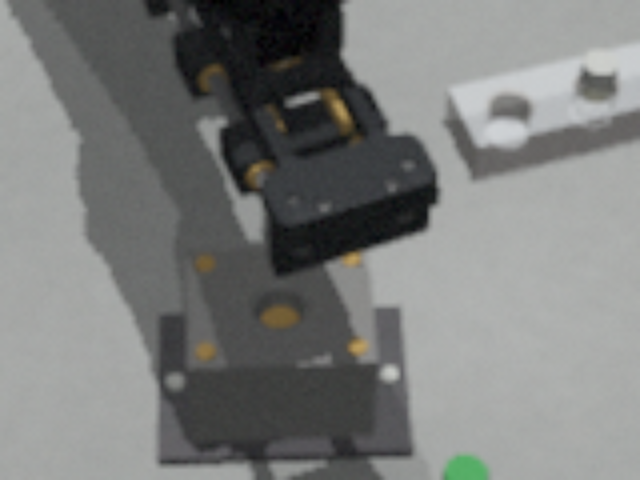

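The picture shows the spare's socket empty at crop (510,110), the well clear at (280,312), and the spare hidden behind the near finger. The opening of 0.246 (about 22 mm) says it is held.

```bash
python3 -m inch '-1 -0.0012 0 0.01 0 0 0;-1 0 0 0.01 0 0 0;-1 0 0 0.01 0 0 0;-1 0 0 0.005 0 0 0;-1 0 0 0.005 0 0 0;-1 0 0 0 0 0 0;-1 0 0 0 0 0 0;-1 0 0 0 0 0 0'
```

```text
clock: 23.42
tool_pos: [0.6118, 0.0114, 0.1255]
eef_rot: [0.707, 0.707, 0.0, 0.0]
contact_force: [0.4, -0.0, 0.2]
opening: 0.249
finger_force: 11.6
```

```bash
python3 -m inch '-1 0.0014 -0.0007 0.002 0 0 0;-1 0 0 0.003 0 0 0;-1 0 0 0.002 0 0 0;-1 0 0 0 0 0 0' && python3 g.py 3 && python3 -m inch '-1 0 0 0.001 0 0 0;-1 0 0 0.001 0 0 0;-1 0 0 0 0 0 0' >/dev/null && python3 g.py 3 && python3 -m inch '-1 0 0 0.001 0 0 0;-1 0 0 0.001 0 0 0;-1 0 0 0 0 0 0' >/dev/null && python3 g.py 3 && python3 -m inch '-1 0 0 0.001 0 0 0;-1 0 0 0.001 0 0 0;-1 0 0 0 0 0 0' >/dev/null && python3 g.py 3 && python3 -m inch '-1 0 0 0.001 0 0 0;-1 0 0 0.001 0 0 0;-1 0 0 0 0 0 0' >/dev/null && python3 g.py 3 && python3 -m inch '-1 0 0 0.001 0 0 0;-1 0 0 0.001 0 0 0;-1 0 0 0 0 0 0' && python3 g.py 3
```

```text
clock: 23.75
tool_pos: [0.6105, 0.0129, 0.1179]
eef_rot: [0.707, 0.707, -0.0, -0.0]
contact_force: [-0.3, -0.3, -0.3]
opening: 0.242
finger_force: 11.6
fz -0.28 z 0.1179
fz -0.17 z 0.1161
fz -0.40 z 0.1142
fz -0.00 z 0.1121
fz 0.45 z 0.1101
clock: 25.0
tool_pos: [0.6107, 0.0128, 0.1081]
eef_rot: [0.707, 0.707, -0.0, -0.0]
contact_force: [0.3, -0.6, 0.0]
opening: 0.248
finger_force: 11.6
fz 0.00 z 0.1081
```

```bash
python3 -m inch '-1 0 0 0.002 0 0 0;-1 0 0 0.002 0 0 0;-1 0 0 0 0 0 0' >/dev/null && python3 g.py 2.5 && python3 -m inch '-1 0 0 0.001 0 0 0;-1 0 0 0.001 0 0 0;-1 0 0 0 0 0 0' >/dev/null && python3 g.py 2.5 && python3 -m inch '-1 0 0 0.001 0 0 0;-1 0 0 0.001 0 0 0;-1 0 0 0 0 0 0' >/dev/null && python3 g.py 2.5 && python3 -m inch '-1 0 0 0.001 0 0 0;-1 0 0 0 0 0 0' >/dev/null && python3 g.py 2 && python3 -m inch '-1 0 0 0.001 0 0 0;-1 0 0 0 0 0 0' && python3 g.py 2.5
```

```text
fz -1.62 z 0.1038
fz -0.79 z 0.1021
fz -0.97 z 0.1001
fz 1.01 z 0.0993
clock: 26.08
tool_pos: [0.6108, 0.0128, 0.0983]
eef_rot: [0.707, 0.707, 0.0, 0.0]
contact_force: [-0.4, 0.2, 1.3]
opening: 0.248
finger_force: 11.6
fz 1.35 z 0.0983
```

```bash
python3 -m inch '0 0 0 0 0 0 0;0 0 0 0 0 0 0;0 0 0 0 0 0 0;0 0 0 0 0 0 0;0 0 0 -0.01 0 0 0;0 0 0 -0.02 0 0 0;0 0 0 -0.02 0 0 0;-1 0 0 -0.005 0 0 0;-1 0 0 0 0 0 0;-1 0 0 0 0 0 0;-1 0 0 0 0 0 0;-1 0 0 0 0 0 0;-1 0 0 0 0 0 0;-1 0 0 0 0 0 0;-1 0 0 0.008 0 0 0;-1 0 0 0.006 0 0 0;-1 0 0 0 0 0 0;-1 0 0 0 0 0 0'
python3 - <<'E'
from h import *
p,d=snapshot("scene");C=cloud("scene",d);m=(C[...,2]>.08)&(C[...,2]<.123)&(abs(C[...,0]-.612)<.03)&(abs(C[...,1]-.012)<.02);print(m.sum(),C[m].mean(0),np.percentile(C[m][:,2],95))
cv2.imwrite("pics/s5.png",cv2.resize(p[140:240,250:410],None,fx=4,fy=4)[:,:,::-1])
E
```

```text
clock: 27.58
tool_pos: [0.6102, 0.0128, 0.1384]
eef_rot: [0.707, 0.707, -0.001, -0.001]
contact_force: [-0.0, 0.0, 0.5]
opening: 0.006
finger_force: 0.0
18 [0.6139918  0.00392542 0.10302308] 0.11913251826414438
```

View pics/s5.png

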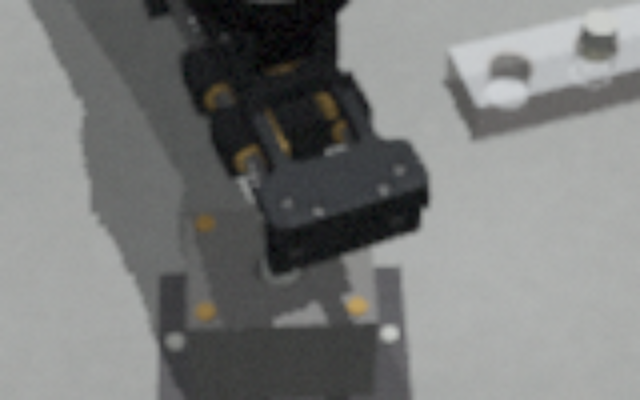

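The spare's glass shows in the well mouth at crop (275,268), below the closed fingers, so it is standing in the bay. Next is the press.

```bash
python3 -m inch '-1 0 0 0.003 0 0 0;-1 0 0 0.003 0 0 0;-1 0 0 0.002 0 0 0;-1 0 0 0.002 0 0 0;-1 0 0 0.001 0 0 0;-1 0 0 0 0 0 0' >/dev/null && python3 g.py 5 && python3 -m inch '-1 0 0 0.001 0 0 0;-1 0 0 0.001 0 0 0;-1 0 0 0.001 0 0 0;-1 0 0 0 0 0 0' >/dev/null && python3 g.py 5 && python3 -m inch '-1 0 0 0.0015 0 0 0;-1 0 0 0.0015 0 0 0;-1 0 0 0 0 0 0' >/dev/null && python3 g.py 5.5 && python3 -m inch '-1 0 0 0.0015 0 0 0;-1 0 0 0.0015 0 0 0;-1 0 0 0 0 0 0' >/dev/null && python3 g.py 5.5 && python3 -m inch '-1 0 0 0.0015 0 0 0;-1 0 0 0.0015 0 0 0;-1 0 0 0 0 0 0' >/dev/null && python3 g.py 5.5 && python3 -m inch '-1 0 0 0.0015 0 0 0;-1 0 0 0.0015 0 0 0;-1 0 0 0 0 0 0' >/dev/null && python3 g.py 5.5
```

```text
fz 1.05 z 0.1282
fz 1.67 z 0.1252
fz 1.70 z 0.1221
fz 3.33 z 0.1190
fz 2.84 z 0.1161
fz 2.70 z 0.1130
```

```bash
python3 -m inch '-1 0 0 0.001 0 0 0;-1 0 0 0.001 0 0 0;-1 0 0 0.001 0 0 0;-1 0 0 0 0 0 0' >/dev/null && python3 g.py 7 && python3 -m inch '-1 0 0 0.0005 0 0 0;-1 0 0 0 0 0 0' >/dev/null && python3 g.py 7 && python3 -m inch '-1 0 0 0.0004 0 0 0;-1 0 0 0 0 0 0' >/dev/null && python3 g.py 7 && python3 -m inch '-1 0 0 0.0004 0 0 0;-1 0 0 0 0 0 0' >/dev/null && python3 g.py 7 && python3 -m inch '-1 0 0 0.0004 0 0 0;-1 0 0 0 0 0 0' >/dev/null && python3 g.py 7 && python3 -m inch '-1 0 0 0.0004 0 0 0;-1 0 0 0 0 0 0' >/dev/null && python3 g.py 7 && python3 -m inch '-1 0 0 0.0004 0 0 0;-1 0 0 0 0 0 0' >/dev/null && python3 g.py 7 && python3 -m inch '-1 0 0 0.0004 0 0 0;-1 0 0 0 0 0 0' >/dev/null && python3 g.py 7 && python3 -m inch '-1 0 0 0.0004 0 0 0;-1 0 0 0 0 0 0' >/dev/null && python3 g.py 7 && python3 -m inch '-1 0 0 0.0004 0 0 0;-1 0 0 0 0 0 0' >/dev/null && python3 g.py 7 && python3 -m inch '-1 0 0 0.0004 0 0 0;-1 0 0 0 0 0 0' >/dev/null && python3 g.py 7 && python3 -m inch '-1 0 0 0.0004 0 0 0;-1 0 0 0 0 0 0' >/dev/null && python3 g.py 7 && python3 -m inch '-1 0 0 0.0004 0 0 0;-1 0 0 0 0 0 0' >/dev/null && python3 g.py 7
```

```text
fz 2.62 z 0.1101
fz 2.74 z 0.1098
fz 2.73 z 0.1094
fz 4.05 z 0.1090
fz 3.01 z 0.1086
fz 3.72 z 0.1082
fz 3.51 z 0.1078
fz 3.08 z 0.1073
fz 3.29 z 0.1070
fz 3.88 z 0.1066
fz 4.11 z 0.1062
fz 3.47 z 0.1058
fz 4.93 z 0.1054
```

```bash
python3 g.py 7 && python3 -m inch '-1 0 0 0.0004 0 0 0;-1 0 0 0 0 0 0' >/dev/null && python3 g.py 7 && python3 -m inch '-1 0 0 0.0004 0 0 0;-1 0 0 0 0 0 0' >/dev/null && python3 g.py 7 && python3 -m inch '-1 0 0 0.0004 0 0 0;-1 0 0 0 0 0 0' >/dev/null && python3 g.py 7 && python3 -m inch '-1 0 0 0.0004 0 0 0;-1 0 0 0 0 0 0' >/dev/null && python3 g.py 7 && python3 -m inch '-1 0 0 0.0004 0 0 0;-1 0 0 0 0 0 0' >/dev/null && python3 g.py 7 && python3 -m inch '-1 0 0 0.0004 0 0 0;-1 0 0 0 0 0 0' >/dev/null && python3 g.py 7 && python3 -m inch '-1 0 0 0.0004 0 0 0;-1 0 0 0 0 0 0' >/dev/null && python3 g.py 7 && python3 -m inch '-1 0 0 0.0004 0 0 0;-1 0 0 0 0 0 0' >/dev/null && python3 g.py 7 && python3 -m inch '-1 0 0 0.0004 0 0 0;-1 0 0 0 0 0 0' >/dev/null && python3 g.py 7 && python3 -m inch '-1 0 0 0.0004 0 0 0;-1 0 0 0 0 0 0' >/dev/null && python3 g.py 7 && python3 -m inch '-1 0 0 0.0004 0 0 0;-1 0 0 0 0 0 0' >/dev/null && python3 g.py 7 && python3 -m inch '-1 0 0 0.0004 0 0 0;-1 0 0 0 0 0 0' >/dev/null && python3 g.py 7
```

```text
fz 4.93 z 0.1054
fz 3.85 z 0.1049
fz 4.39 z 0.1046
fz 3.78 z 0.1042
fz 3.62 z 0.1038
fz 3.92 z 0.1034
fz 4.13 z 0.1029
fz 4.23 z 0.1026
fz 4.24 z 0.1021
fz 4.30 z 0.1017
fz 4.52 z 0.1014
fz 3.65 z 0.1010
fz 4.09 z 0.1006
```

```bash
python3 g.py 7 && python3 -m inch '-1 0 0 0.0004 0 0 0;-1 0 0 0 0 0 0' >/dev/null && python3 g.py 7 && python3 -m inch '-1 0 0 0.0004 0 0 0;-1 0 0 0 0 0 0' >/dev/null && python3 g.py 7 && python3 -m inch '-1 0 0 0.0004 0 0 0;-1 0 0 0 0 0 0' >/dev/null && python3 g.py 7 && python3 -m inch '-1 0 0 0.0004 0 0 0;-1 0 0 0 0 0 0' >/dev/null && python3 g.py 7 && python3 -m inch '-1 0 0 0.0004 0 0 0;-1 0 0 0 0 0 0' >/dev/null && python3 g.py 7 && python3 -m inch '-1 0 0 0.0004 0 0 0;-1 0 0 0 0 0 0' >/dev/null && python3 g.py 7 && python3 -m inch '-1 0 0 0.0004 0 0 0;-1 0 0 0 0 0 0' >/dev/null && python3 g.py 7 && python3 -m inch '-1 0 0 0.0004 0 0 0;-1 0 0 0 0 0 0' >/dev/null && python3 g.py 7 && python3 -m inch '-1 0 0 0.0003 0 0 0;-1 0 0 0 0 0 0' >/dev/null && python3 g.py 7 && python3 -m inch '-1 0 0 0.0003 0 0 0;-1 0 0 0 0 0 0' >/dev/null && python3 g.py 7 && python3 -m inch '-1 0 0 0.0003 0 0 0;-1 0 0 0 0 0 0' >/dev/null && python3 g.py 7
```

```text
fz 4.09 z 0.1006
fz 5.27 z 0.1002
fz 3.94 z 0.0998
fz 4.14 z 0.0994
fz 4.74 z 0.0990
fz 4.60 z 0.0986
fz 3.83 z 0.0982
fz 6.57 z 0.0978
fz 5.51 z 0.0976
fz 6.93 z 0.0973
fz 7.23 z 0.0972
```

```bash
python3 -m inch '-1 0 0 0.0003 0 0 0;-1 0 0 0 0 0 0' >/dev/null && python3 g.py 7.8 && python3 -m inch '-1 0 0 0.0002 0 0 0;-1 0 0 0 0 0 0' >/dev/null && python3 g.py 8; python3 -m inch '-1 0 0 -0.003 0 0 0;-1 0 0 -0.003 0 0 0;-1 0 0 -0.003 0 0 0;-1 0 0 -0.003 0 0 0;-1 0 0 -0.003 0 0 0;-1 0 0 -0.003 0 0 0;-1 0 0 -0.003 0 0 0;-1 0 0 -0.003 0 0 0;-1 0 0 0 0 0 0' >/dev/null; python3 g.py 1; python3 -m inch '-1 0 0 -0.01 0 0 0;-1 0 0 -0.02 0 0 0;-1 0 0 -0.03 0 0 0;-1 0 -0.03 -0.02 0 0 0;-1 0 -0.03 0 0 0 0;-1 0 -0.03 0 0 0 0;-1 0 -0.03 0 0 0 0;-1 0 0 0 0 0 0'
python3 - <<'E'
from h import *
for n in("scene","top"):
    p,d=snapshot(n);C=cloud(n,d);m=(C[...,2]>.085)&(C[...,2]<.125)&(abs(C[...,0]-.612)<.02)&(abs(C[...,1]-.012)<.02)
    if m.any(): print(n,m.sum(),np.percentile(C[m][:,2],95))
    if n=="scene": cv2.imwrite("pics/s6.png",p[:,:,::-1])
E
```

```text
fz 8.19 z 0.0970
fz 0.42 z 0.1209
clock: 37.05
tool_pos: [0.483, 0.0123, 0.2007]
eef_rot: [0.707, 0.707, -0.004, -0.003]
contact_force: [-0.0, 0.0, -0.3]
opening: 0.008
finger_force: 0.0
scene 125 0.10385252808346174
top 80 0.10679555925690326
```

View pics/s6.png

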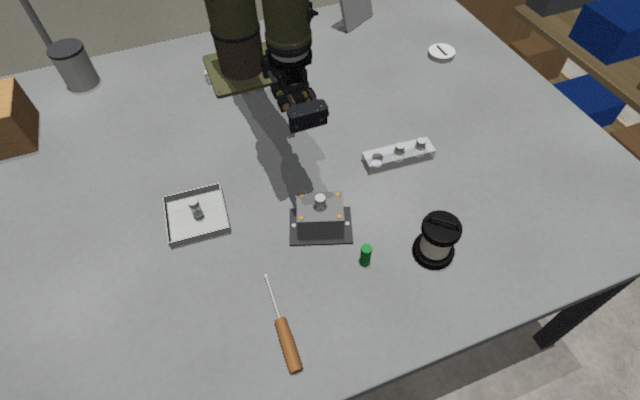

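The spare is held in the bay at (320,202), top about 104 mm, the same as the spent one at the start. The spent cartridge is in the tray at (196,208), and the shorts, lamp, screwdriver and green piece haven't moved.

```bash
python3 -c "
from plant import r
print(r.finish_job())"
```

```text
the job is handed in; nothing more can be done
None
```

The job is done and handed in at about 37 s: the spent cartridge is in the steel tray, and the spare is caught in the bay, with no press reading above 8.6 N.

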